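# Hold the spring clip gaping over the job card

### The arm

A 7-joint arm with a two-finger parallel gripper is mounted at the origin on the work surface. World frame = base frame: x ahead of the robot, y to its left, z up, the work surface at z = 0. Lengths are in m, angles in rad, forces in N, time in s.
With the tool pointing down it reaches from about 0.4 to 0.85 m from the base axis. Payload 10.4 kg.
Tool frame: the origin (TCP) lies midway between the tips of the shut fingers; the grasp point (between the pads) lies 19 mm behind it (manip.pinch_z is the distance from the TCP to the grasp point, in m); y points along the fingers, x is the direction in which the jaws open and shut, and the axes are right-handed (so a half turn about y gives the same grasp; the last joint's range is limited). The gripper opens to 85 mm and grips with 20 to 120 N. Pads are 22 mm wide; open, the fingers measure 114 mm over their backs; the gripper's body (76 mm by 85 mm) begins 54 mm behind the grasp point. The pads swing forward as they close: fully open they stand 13 mm farther back than shut.
Start: joints at [1.238, 0.332, -0.065, 1.46, 0.022, 1.35, -0.088], TCP at [0.191, -0.595, 0.231] pointing down, gripper open.
Joint ranges: [-2.6, 2.6], [-0.5, 2.12], [-1.47, 1.34], [0.16, 2.42], [-1.27, 4.41], [0.06, 2.06], [-2.6, 2.6]. Speed limits (rad/s): [2.22, 2.22, 2.79, 2.79, 3.14, 3.14, 3.14].

### API

Orientations are given as a unit quaternion [x, y, z, w].
In Python, from workcell import manip gives the robot as it stands.
- The arm moves only by the shell command python3 -m pendant 'ROWS' [OPENING] [FORCE]. ROWS is a JSON object of lists of equal length, an entry for each row: "offset": the shift along the tool's x, y, z scaled (see below), a list of three; "turn": the turn, a rotation vector about the tool's x, y, z scaled (see below), a list of three. A call has 1 to 12 rows; each row is the pose to reach, as a shift and turn from the pose measured when the call began, along the tool's axes at that moment; what a row does not reach only later rows make up. The controller multiplies each number of a shift by 200 mm and each number of a turn by 45 degrees. A row lasts 1/8 s, in which the tool goes at most 62.5 mm and 10.7 degrees, less where a joint would pass 70% of its speed; a pose out of reach is approached as far as the arm can. A call with a number of a shift or a turn outside -1 to 1 is refused whole. A call with a gripper value outside its range is refused whole. OPENING is the opening in per cent of the stroke, from 0 (shut) to 100 (fully open), set as the call begins (- or left out, the last holds). The fingers move at their own pace and stop on an object; FORCE is the grip in N (left out, the last holds). Time passes only in rows, so rows that repeat a pose let the fingers close. It gives the time, the measured TCP pose, the force and the opening at its end, in the units of the state.
- manip.get_obs(): the state, without advancing time (a new reading comes with each control period).
- manip.camera(name): name is "scene" or "side" or "wrist"; returns (picture, depth): 384x512x3 uint8, red, green, blue; 384x512 float32, m along the optical axis (not along the pixel's ray), 0 where there is no reading.
- manip.camera_model(name): a dict with "intrinsics" (3x3 intrinsics, pixels), "R" (3x3) and "t" (3): a world point X has camera coordinates R X + t; the wrist camera has in their place "tool_from_camera" (4x4, takes a point from camera to tool coordinates, whose origin is the TCP and whose axes are the tool frame's). Camera axes: x right, y down, z forward; pixel columns grow to the right and rows downward; lengths in m; the calibration is good to about 2 mm. A picture is of the moment at which its call begins: read the wrist's pose just before it. camera_model takes no time and is no camera call.
- manip.hand_in(): hands the job in, once; it reports no verdict.
The state is a dict: "clock": time; "joint_pos": joint angles; "joint_velocities": joint speeds; "tau": joint torques, N m; "position": TCP position; "ee_rot": TCP orientation; "ft_force": force on the tool from outside, world axes, zero at the start; "torque": the same for the moment, N m; "grip_width": opening from 0.0 (shut) to 1.0 (fully open).
Only numpy, scipy, OpenCV 4.12 (cv2) and the standard library are available. Lean on these libraries where they do the work, as an engineer would, in place of code of your own. Each camera call takes 0.05 s, during which the arm holds its last target. There are 200 camera calls.

### The job

Lift the green job-card stand by its black loop handle, set it down on the middle of the blue mat, square to the mat (either way round), and let go. Then pinch the orange spring clip's handles, lift it off its steel rail and hold it wide open over the middle of the card's top edge, square to it, a jaw on each side well past the edge, touching neither card nor stand. Finish while still holding it gaping there, and leave the tape roll, mug and yellow tin where they are.

Things in the scene. Friction and masses are not known exactly. Their poses are not given: they have to be found in the camera images.
- mat: Flat blue mat fixed on the bench, 140 (x) by 200 (y) by 3 mm thick; origin at the centre of its underside on the bench top; long side along its y.
- stand: Loose job-card stand, about 0.6 kg. Dark green base plate 80 (x) by 160 (y) by 10 mm; origin at the centre of its underside. At y = -48 mm a green iron weight 70 by 56 mm, top 28 mm up, carries the loop handle. At the +y end a rigid white card with a red stripe stands upright in the stand's yz plane, 3 mm thick, from y = -8 to +76 mm, top edge 85 mm up; a black strip 14 mm thick holds its foot.
- stand_loop: Black loop handle of the stand. Origin at the centre of its level top bar: 45 mm from the stand's origin towards -y, 75 mm above its underside, nearly over the centre of mass; axes as the stand's. Bar 12 mm thick (x), 14 mm high, 52 mm long (y), on a post at each end; 40 mm free height under the bar. Pinch the bar across x from above.
- card_top (a point): Centre of the card's top edge, at (0, +34, +85) mm from the stand's origin; axes as the stand's: x across the card's 3 mm thickness, y along the edge.
- rack: Clip rail fixed on the bench: grey base 70 (x) by 110 (y) by 14 mm with an upright steel plate 4 mm thick (x), 90 mm long (y), top edge 75 mm above the bench; origin at the centre of the underside. The clip starts clamped on the top edge, up to 22 mm from the middle along y, its axes as the rail's; its handles then end 148 mm above the bench: carry things higher past it.
- clip_grip (a point): Where to grip the orange spring clip: midway between its two handles, 45 mm above its pivot. At rest they lean outwards, 53 mm over their outer faces here, 59 mm at their tops (13 mm higher). Pinching them across the clip's x spreads the jaws against the spring, about 10 N per handle; at the stop the handles are upright and parallel, 28 mm over their outer faces, flat against the fingers.
- clip: Pivot of the spring clip, 0.08 kg, 24 mm wide (y), upright, jaws down; x the opening direction. Origin at the pivot, 45 mm below clip_grip. Jaw tips hang 40 mm below it (39 when open). A black block reaches 14 mm below it between the jaws: a card must stay lower than that. Fully open the jaws' inner faces are 24 mm apart at the tips, 16 mm apart 15 mm above the tips.
- clip_right_tip (a point): Inner edge of the tip of the clip's jaw on its +x side, mid-width.
- clip_left_tip (a point): Inner edge of the tip of the clip's jaw on its -x side, mid-width.
- clip_right (a joint): Opening angle of the clip's +x lever: about 0 rad clamped shut, 0.26 rad at the stop (fully open). Both levers open alike.
- clip_left (a joint): Opening angle of the clip's -x lever: about 0 rad shut, 0.26 rad fully open.
- tape: Bystander: brown tape roll lying flat, 96 mm across, 45 mm high; origin at the centre of its underside. Leave alone.
- mug: Bystander: white mug, 80 mm across, 90 mm high, handle at its +y; origin at the centre of its underside. Leave alone.
- tin: Bystander: yellow flat tin, 50 by 90 by 30 mm high; origin at the centre of its underside. Leave alone.
Not all that is in view belongs to the job. What is shaped like the stand but purple is not meant.

How it is judged:
On the way, in this order (a step that is already met when the one before it is completed fails the run):
1. the stand is lifted clear of the bench by its loop handle (height (world z) of stand above 0.025 m and contact force between the fingers and stand_loop above 1 N), for 0.2 s.
2. the stand stands released on the middle of the mat, square to it (horizontal distance between stand and mat below 0.03 m and angle between the x axis of stand and the x axis of mat, either way round below 0.25 rad and height (world z) of stand below 0.008 m and angle between stand's own z axis and vertical below 0.05 rad and contact force between each of the arm, the fingers and stand below 0.1 N and linear speed of stand below 0.02 m/s), for 0.3 s.
3. the clip is held open by the fingers, lifted off its rail (value of joint each of clip_right, clip_left above 0.2 rad and contact force between the fingers and clip above 4 N and contact force between clip and rack below 0.1 N and height (world z) of clip above 0.12 m), for 0.2 s.
At the end, for the whole second after the job is handed in: Stand upright, untouched on the mat: within 30 mm of its centre, 0.25 rad square. Fingers hold the clip (over 4 N), levers over 0.20 rad, jaw tips on both sides of the card, 5 mm off its mid-plane, 6 mm below its edge, within 25 mm of mid-edge, 0.25 rad square, still, touching no card or stand (horizontal distance between stand and mat below 0.03 m and angle between the x axis of stand and the x axis of mat, either way round below 0.25 rad and height (world z) of stand below 0.008 m and angle between stand's own z axis and vertical below 0.05 rad and contact force between each of the arm, the fingers, clip and stand below 0.1 N and value of joint each of clip_right, clip_left above 0.2 rad and contact force between the fingers and clip above 4 N and ((x of clip_right_tip in the frame of card_top above 0.005 m and x of clip_left_tip in the frame of card_top below -0.005 m) or (x of clip_right_tip in the frame of card_top below -0.005 m and x of clip_left_tip in the frame of card_top above 0.005 m)) and z of each of clip_right_tip, clip_left_tip in the frame of card_top below -0.006 m and y of clip in the frame of card_top between -0.025 and 0.025 m and angle between the x axis of clip and the x axis of card_top, either way round below 0.25 rad and linear speed of clip below 0.02 m/s); the arm keeps its last pose, push and grip.
It fails at once if the tape roll is disturbed (moved over 25 mm) (distance of tape from where it was at the start of the episode above 0.025 m).
It fails at once if the mug is disturbed (moved over 25 mm) (distance of mug from where it was at the start of the episode above 0.025 m).
It fails at once if the yellow tin is disturbed (moved over 25 mm) (distance of tin from where it was at the start of the episode above 0.025 m).
It also fails if it takes over 64 s, if anything falls off the work surface, if the arm or the gripper's body presses on something with over 40 N, if the wrist force passes 120 N, or if a joint passes its speed limit or range.

## Working session

There is one attempt and no reset: what is moved stays moved. The work goes in short steps, Python scripts to look and compute and a shell command to move; the robot and the scene stay as the last step left them, time stands still between calls to the robot, and variables do not carry over. Pictures are saved under pics/ and viewed, about 8 in all and at most 12, crops included, and the job is handed in when it is done.

```bash
mkdir -p pics; cat > h.py <<'E'
import numpy as np, cv2
from workcell import manip
from scipy.spatial.transform import Rotation as R
def cam(n):
    o=manip.get_obs(); p,d=manip.camera(n); m=manip.camera_model(n)
    K=np.array(m["intrinsics"])
    if n=="wrist":
        T=np.array(m["tool_from_camera"]); Rt=R.from_quat(o["ee_rot"]).as_matrix()
        Rw=Rt@T[:3,:3]; c=Rt@T[:3,3]+np.array(o["position"])
    else:
        Rw=np.array(m["R"]).T; c=-Rw@np.array(m["t"])
    v,u=np.mgrid[:d.shape[0],:d.shape[1]]
    ray=np.stack([(u-K[0,2])/K[0,0],(v-K[1,2])/K[1,1],np.ones_like(d)],-1)@Rw.T
    P=c+ray*d[...,None]; P[d==0]=np.nan
    return p,d,P,c,ray
def save(n,p): cv2.imwrite("pics/"+n+".png",cv2.cvtColor(p,cv2.COLOR_RGB2BGR))
E
python3 - <<'E'
from h import *
a=cam("scene");b=cam("side")
np.savez("s0.npz",a=a[0],P=a[2],b=b[0],Q=b[2])
print(a[3],b[3],manip.pinch_z); print(manip.get_obs())
save("scene0",a[0]);save("side0",b[0])
E
```

```text
[1.33140637 0.6085846  0.84453788] [ 0.5043677  -0.88488184  0.70808418] 0.0187
{'clock': 0.1, 'joint_pos': array([ 1.23839645,  0.33283247, -0.06467128,  1.4608765 ,  0.02157609,
        1.34985698, -0.08851545]), 'joint_velocities': array([-0.0006093 , -0.00070658, -0.00073169, -0.00176238,  0.00017172,
        0.0015152 , -0.00019459]), 'tau': array([ 9.99914664e-04, -6.26745629e+01,  4.89059254e-02, -3.92425132e+01,
        1.63133506e-02,  7.05169165e-03,  9.04684072e-06]), 'position': array([ 0.19043054, -0.59493481,  0.23057138]), 'ee_rot': array([-0.5708937 ,  0.41725478, -0.41650691,  0.57140251]), 'ft_force': array([-0.43518713,  0.17253562, -0.2228491 ]), 'torque': array([ 0.05772176, -0.00661537, -0.03013727]), 'grip_width': 0.9982634201025852}
```

View pics/scene0.png

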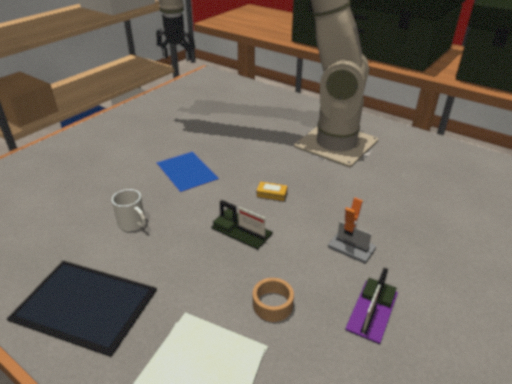

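View pics/side0.png

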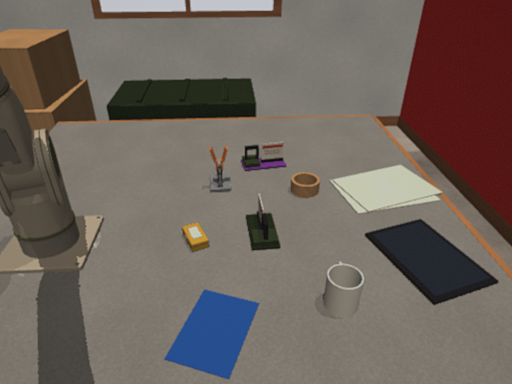

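The scene view shows the mat at about (187,170), the stand at (242,225), the rack with the orange clip at (352,235), the mug at (130,210), the tin at (272,190), the tape at (273,298) and the purple decoy at (372,308). The side view agrees. Next I'll measure by colour and depth.

```bash
python3 - <<'E'
from h import *
o=manip.get_obs(); print("tool axes cols\n",R.from_quat(o["ee_rot"]).as_matrix().round(3))
s=np.load("s0.npz")
def rect(pts):
    r=cv2.minAreaRect((pts[:,:2]*1000).astype(np.float32)); bx=cv2.boxPoints(r)/1000
    e=bx[1]-bx[0];f=bx[2]-bx[1]
    if np.linalg.norm(e)<np.linalg.norm(f): e,f=f,e
    return np.round(np.array(r[0])/1000,4),np.round([np.linalg.norm(e),np.linalg.norm(f)],3),"long-axis deg",round(np.degrees(np.arctan2(e[1],e[0])),1)
for im,P in ((s['a'],s['P']),(s['b'],s['Q'])):
    h=cv2.cvtColor(im,cv2.COLOR_RGB2HSV).astype(int); H,S,V=h[...,0],h[...,1],h[...,2]
    z=P[...,2]
    box=(P[...,0]>.2)&(P[...,0]<1.1)&(abs(P[...,1])<.75)
    def rep(n,m):
        m=m&box; k,l,st,_=cv2.connectedComponentsWithStats(m.astype(np.uint8))
        if k<2: print(n,"none");return
        for i in range(1,k):
            if st[i,4]>25:
                q=P[l==i]; print(n,st[i,:5],"z",np.nanmin(q[:,2]).round(3),np.nanmax(q[:,2]).round(3),*rect(q))
    rep("mat",(H>105)&(H<125)&(S>150)&(z<.02))
    rep("green",(H>35)&(H<85)&(S>60)&(z<.2)&(z>.004))
    rep("tall",(z>.012)&(z<.3))
    rep("orange",(H<10)&(S>150)&(z>.05))
    rep("loop/card",(z>.05)&(z<.1))
    print()
E
```

```text
tool axes cols
 [[ 0.305 -0.     0.952]
 [-0.952  0.001  0.305]
 [-0.001 -1.    -0.   ]]
mat [ 159  153   58   38 1228] z -0.004 0.009 [ 0.4619 -0.3163] [0.194 0.132] long-axis deg 69.1
green [213 208  51  40 643] z 0.005 0.074 [0.5959 0.0227] [0.153 0.074] long-axis deg -86.9
green [265 230   6  10  28] z 0.005 0.011 [0.5674 0.093 ] [0.041 0.012] long-axis deg 31.4
green [364 279  13  19 158] z 0.016 0.031 [0.5897 0.4065] [0.054 0.02 ] long-axis deg 10.0
green [378 285  17  20 210] z 0.017 0.031 [0.584  0.4457] [0.051 0.027] long-axis deg 8.0
tall [156  41  11  17  84] z 0.245 0.3 [ 0.2135 -0.6433] [0.035 0.027] long-axis deg 90.0
tall [256 181  32  17 398] z 0.012 0.035 [ 0.402  -0.0098] [0.09  0.056] long-axis deg -67.1
tall [ 111  189   35   39 1042] z 0.013 0.094 [ 0.7584 -0.2532] [0.11 0.08] long-axis deg 54.3
tall [ 328  197   48   64 1316] z 0.012 0.15 [0.4706 0.2985] [0.111 0.072] long-axis deg -85.7
tall [ 212  199   54   42 1147] z 0.012 0.088 [0.6043 0.0141] [0.158 0.071] long-axis deg 82.5
tall [358 267  39  67 998] z 0.012 0.087 [0.6314 0.4327] [0.156 0.076] long-axis d
[... 2290 characters left out ...]
0.2318] [0.081 0.039] long-axis deg 56.3
tall [450 281  16   9  38] z 0.012 0.016 [ 1.0412 -0.2395] [0.032 0.027] long-axis deg -16.0
orange [263 145  17   3  26] z 0.065 0.076 [0.6574 0.4368] [0.062 0.01 ] long-axis deg 10.3
loop/card [262 141  22  12 196] z 0.05 0.088 [0.6637 0.4379] [0.083 0.016] long-axis deg 6.4
loop/card [245 144  14  11  86] z 0.05 0.084 [0.5842 0.4247] [0.051 0.018] long-axis deg 9.9
loop/card [215 158  10  20  99] z 0.05 0.1 [0.4633 0.2952] [0.09  0.029] long-axis deg -74.9
loop/card [259 193  10  40 167] z 0.05 0.088 [0.5899 0.0186] [0.149 0.012] long-axis deg -86.7
loop/card [ 326  261   38   42 1036] z 0.05 0.093 [ 0.7544 -0.2599] [0.096 0.079] long-axis deg 51.0
```

```bash
cat > go.py <<'E'
import sys; from h import *
# usage: go.py x y z yaw_deg(tool x axis): prints offset & turn needed
x,y,z,yaw=map(float,sys.argv[1:5]); o=manip.get_obs(); M=R.from_quat(o["ee_rot"]).as_matrix()
c,s=np.cos(np.radians(yaw)),np.sin(np.radians(yaw))
G=np.array([[c,0,-s],[s,0,c],[0,-1,0]]); 
print("now",o["clock"],np.round(o["position"],4),"yaw",np.degrees(np.arctan2(M[1,0],M[0,0])).round(2),"f",np.round(o["ft_force"],1),"w",round(o["grip_width"],3))
print("offset",np.round(M.T@(np.array([x,y,z])-o["position"])/.2,3),"turn",np.round(np.degrees(R.from_matrix(M.T@G).as_rotvec())/45,3))
E
python3 go.py 0.594 -0.03 0.2 3.3
python3 -m pendant '{"offset":[[-0.69,0,0.93],[-0.69,0,0.93],[-0.69,0,0.93],[-0.69,0,0.93],[-0.69,0,0.93]],"turn":[[0,-0.2,0],[0,-0.4,0],[0,-0.6,0],[0,-0.8,0],[0,-0.8,0]]}' 100 40
python3 go.py 0.594 -0.03 0.2 3.3
```

```text
now 0.1 [ 0.1904 -0.5949  0.2306] yaw -72.25 f [-0.4  0.2 -0.2] w 0.998
offset [-2.075  0.155  2.783] turn [-1.000e-03 -1.679e+00 -1.000e-03]
clock: 0.72
position: [0.328, -0.4037, 0.2309]
ee_rot: [-0.672, 0.218, -0.217, 0.673]
ft_force: [-0.6, -0.4, -0.4]
grip_width: 0.998
now 0.725 [ 0.328  -0.4037  0.2309] yaw -35.8 f [-0.6 -0.4 -0.4] w 0.998
offset [-0.014  0.158  2.293] turn [-0.002 -0.869 -0.001]
```

```bash
python3 -m pendant '{"offset":[[0,0,1],[0,0,1],[0,0,1],[0,0,1]],"turn":[[0,0,0],[0,0,0],[0,0,0],[0,0,0]]}' >/dev/null
python3 -m pendant '{"offset":[[0,0,0.85],[0,0,0.85],[0,0,0.85],[0,0,0.85],[0,0,0.85],[0,0,0.85]],"turn":[[0,-0.2,0],[0,-0.4,0],[0,-0.6,0],[0,-0.87,0],[0,-0.87,0],[0,-0.87,0]]}'
python3 go.py 0.594 -0.03 0.2 3.3
cat > w.py <<'E'
import sys; from h import *
n=sys.argv[1]; p,d,P,c,r=cam("wrist"); np.savez(n+".npz",p=p,P=P); save(n,p); print(c,manip.get_obs()["clock"])
E
python3 w.py w1
```

```text
clock: 1.98
position: [0.5453, -0.1021, 0.2313]
ee_rot: [-0.706, -0.02, 0.02, 0.708]
ft_force: [-0.1, 0.5, 0.6]
grip_width: 0.998
now 1.975 [ 0.5453 -0.1021  0.2313] yaw 3.18 f [-0.1  0.5  0.6] w 0.998
offset [0.263 0.157 0.346] turn [-0.003 -0.003  0.   ]
[ 0.54178559 -0.03695477  0.37400693] 2.025
```

View pics/w1.png

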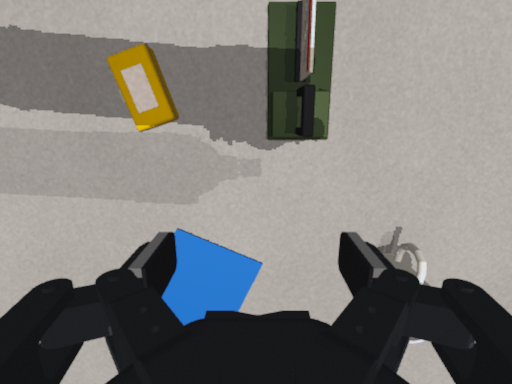

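The wrist view shows the stand upright at (300,70), its loop at (308,110), the tin at (142,88), a mat corner at (262,262) and the mug at (410,270). I'll measure the loop from this view.

```bash
cat > loop.py <<'E'
import sys; from h import *
s=np.load(sys.argv[1]+".npz"); P=s['P']; im=s['p']
z=P[...,2]; V=im.max(-1)
m=(z>.068)&(z<.086)&(V<60)&(np.arange(384)[:,None]<225)
k,l,st,_=cv2.connectedComponentsWithStats(m.astype(np.uint8))
for i in range(1,k):
    if st[i,4]>60:
        r=cv2.minAreaRect((P[l==i][:,:2]*1000).astype(np.float32)); print(st[i],np.round(r[0],1),np.round(r[1],1),r[2],"zmed",np.median(P[l==i][:,2]))
E
python3 loop.py w1
```

```text
[300  85  16  52 657] [594.6 -29.8] [11.9 51.5] 3.5615642070770264 zmed 0.0817540346791793
```

```bash
python3 -m pendant '{"offset":[[0.267,0.1,0.346],[0.267,0.1,0.346],[0.267,0.1,0.346],[0.267,0.1,0.346]],"turn":[[0,0,0],[0,0,0],[0,0,0],[0,0,0]]}' >/dev/null
python3 go.py 0.5946 -0.0298 0.057 3.4
```

```text
now 2.525 [ 0.5945 -0.0313  0.2116] yaw 3.05 f [ 0.6 -1.3  0. ] w 0.999
offset [0.001 0.773 0.006] turn [-0.002 -0.008  0.   ]
```

```bash
python3 -m pendant '{"offset":[[0,0.2,0.007],[0,0.4,0.007],[0,0.6,0.007],[0,0.773,0.007],[0,0.773,0.007]],"turn":[[0,-0.008,0],[0,-0.008,0],[0,-0.008,0],[0,-0.008,0],[0,-0.008,0]]}'
python3 -m pendant '{"offset":[[0,0,0],[0,0,0],[0,0,0],[0,0,0],[0,0,0],[0,0,0],[0,0,0],[0,0,0]],"turn":[[0,0,0],[0,0,0],[0,0,0],[0,0,0],[0,0,0],[0,0,0],[0,0,0],[0,0,0]]}' 0 80
```

```text
clock: 3.15
position: [0.5925, -0.0316, 0.0552]
ee_rot: [-0.707, -0.019, 0.022, 0.707]
ft_force: [-1.1, -0.8, 0.8]
grip_width: 1.002
clock: 4.15
position: [0.5932, -0.0316, 0.0557]
ee_rot: [-0.707, -0.019, 0.021, 0.707]
ft_force: [4.9, 0.1, 2.7]
grip_width: 0.124
```

```bash
python3 -m pendant '{"offset":[[0,-0.1,0],[0,-0.2,0],[0,-0.3,0],[0,-0.4,0],[0,-0.4,0],[0,-0.4,0]],"turn":[[0,0,0],[0,0,0],[0,0,0],[0,0,0],[0,0,0],[0,0,0]]}'
python3 go.py 0.444 -0.361 0.13 -21; python3 w.py w2; python3 loop.py w2
```

```text
clock: 4.9
position: [0.593, -0.0317, 0.1352]
ee_rot: [-0.707, -0.019, 0.021, 0.707]
ft_force: [-1.0, -0.1, -6.9]
grip_width: 0.122
now 4.9 [ 0.593  -0.0317  0.1352] yaw 3.24 f [-1.  -0.1 -6.9] w 0.122
offset [-0.837  0.028 -1.602] turn [-0.     0.539 -0.005]
[0.58988873 0.03359205 0.27781523] 4.95
```

View pics/w2.png

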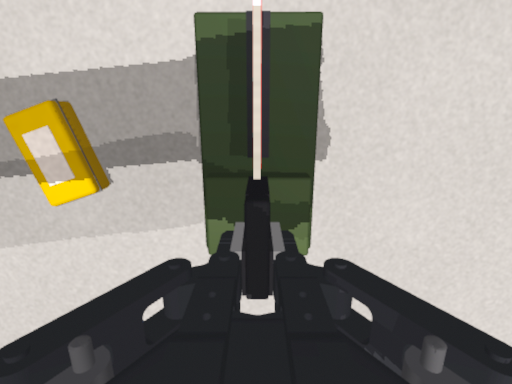

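The stand is held and square, with the card in line at column 257. Carrying it to the mat now.

```bash
python3 -m pendant '{"offset":[[-0.07,0,-0.13],[-0.17,0,-0.32],[-0.27,0,-0.52],[-0.37,0,-0.7],[-0.42,0,-0.8],[-0.42,0,-0.8]],"turn":[[0,0.05,0],[0,0.12,0],[0,0.2,0],[0,0.25,0],[0,0.27,0],[0,0.27,0]]}' >/dev/null
python3 w.py w3
python3 go.py 0.444 -0.361 0.13 -21
python3 - <<'E'
from h import *
s=np.load("w3.npz");P=s['P'];h=cv2.cvtColor(s['p'],cv2.COLOR_RGB2HSV).astype(int)
m=(h[...,0]>100)&(h[...,0]<125)&(h[...,1]>150)&(abs(P[...,2])<.02)
print(m.sum(),cv2.minAreaRect((P[m][:,:2]*1000).astype(np.float32)))
E
```

```text
[ 0.52851545 -0.13338345  0.27694112] 5.75
now 5.75 [ 0.5178 -0.1961  0.1345] yaw -8.93 f [-0.4  1.  -6.2] w 0.125
offset [-0.236  0.023 -0.872] turn [-0.     0.268 -0.006]
2474 ((453.5181884765625, -289.86053466796875), (69.49889373779297, 174.28045654296875), 24.61760902404785)
```

```bash
python3 - <<'E'
from h import *
s=np.load("w1.npz");P=s['P'];h=cv2.cvtColor(s['p'],cv2.COLOR_RGB2HSV).astype(int)
m=((h[...,0]>100)&(h[...,0]<125)&(h[...,1]>150)).astype(np.uint8)
q=P[m>0]; a=np.radians(69); u=np.array([np.cos(a),np.sin(a)]); v=np.array([-u[1],u[0]])
a_=q[:,:2]@u; b=q[:,:2]@v
print("max along long",a_.max(),"short range",b.min(),b.max())
top=q[a_>a_.max()-.01]; L=top[(top[:,:2]@v).argmax()];Rr=top[(top[:,:2]@v).argmin()]; d=Rr-L
print(L,Rr,np.degrees(np.arctan2(d[1],d[0])),np.linalg.norm(d[:2]))
print("centre",u*(a_.max()-.1)+v*(b.min()+b.max())/2)
E
```

```text
max along long nan short range nan nanTraceback (most recent call last):
  File "<stdin>", line 7, in <module>
ValueError: attempt to get argmax of an empty sequence
```

```bash
python3 - <<'E'
from h import *
s=np.load("w1.npz");P=s['P'];h=cv2.cvtColor(s['p'],cv2.COLOR_RGB2HSV).astype(int)
m=(h[...,0]>100)&(h[...,0]<125)&(h[...,1]>150)&(abs(P[...,2])<.015)
q=P[m]; a=np.radians(69); u=np.array([np.cos(a),np.sin(a)]); v=np.array([-u[1],u[0]])
a_=q[:,:2]@u; b=q[:,:2]@v
print("short range",b.min(),b.max())
top=q[a_>a_.max()-.01]; L=top[(top[:,:2]@v).argmax()];Rr=top[(top[:,:2]@v).argmin()]; d=Rr-L
print(L,Rr,np.degrees(np.arctan2(d[1],d[0])),np.linalg.norm(d[:2]))
print("centre",u*(a_.max()-.1)+v*(b.min()+b.max())/2)
E
```

```text
short range -0.6143774562955582 -0.4767409477570522
[ 0.42952472 -0.21136118  0.00156397] [ 0.55985037 -0.25468049  0.0033515 ] -18.3864350286538 0.13733658149742042
centre [ 0.46118234 -0.32092266]
```

```bash
python3 go.py 0.4436 -0.3643 0.13 -20.6
python3 -m pendant '{"offset":[[-0.04,0,-0.15],[-0.1,0,-0.35],[-0.17,0,-0.6],[-0.22,0,-0.8],[-0.233,0,-0.887],[-0.233,0,-0.887],[-0.233,0,-0.887]],"turn":[[0,0.05,0],[0,0.12,0],[0,0.2,0],[0,0.25,0],[0,0.26,0],[0,0.26,0],[0,0.26,0]]}' >/dev/null
python3 go.py 0.4436 -0.3643 0.0592 -20.6
```

```text
now 5.75 [ 0.5178 -0.1961  0.1345] yaw -8.93 f [-0.4  1.  -6.2] w 0.125
offset [-0.236  0.023 -0.888] turn [-0.     0.259 -0.006]
now 6.625 [ 0.4456 -0.362   0.1345] yaw -20.44 f [-0.2 -0.1 -6.9] w 0.123
offset [-0.003  0.376 -0.015] turn [-0.001  0.004 -0.006]
```

Descending onto the mat.

```bash
python3 -m pendant '{"offset":[[0,0.1,-0.01],[0,0.2,-0.015],[0,0.27,-0.015],[0,0.31,-0.015],[0,0.34,-0.015],[0,0.36,-0.015],[0,0.376,-0.015],[0,0.376,-0.015]],"turn":[[0,0,0],[0,0,0],[0,0,0],[0,0,0],[0,0,0],[0,0,0],[0,0,0],[0,0,0]]}'
```

```text
clock: 7.62
position: [0.4442, -0.3646, 0.0593]
ee_rot: [-0.695, 0.127, -0.124, 0.697]
ft_force: [0.4, 0.2, -6.1]
grip_width: 0.126
```

```bash
python3 -m pendant '{"offset":[[0,0.008,0],[0,0.012,0],[0,0.012,0]],"turn":[[0,0,0],[0,0,0],[0,0,0]]}' | egrep 'posi|ft'
python3 -m pendant '{"offset":[[0,0.008,0],[0,0.008,0],[0,0.008,0]],"turn":[[0,0,0],[0,0,0],[0,0,0]]}' | egrep 'posi|ft'
```

```text
position: [0.4448, -0.3649, 0.0586]
ft_force: [-4.1, 3.1, 7.3]
position: [0.4448, -0.365, 0.0585]
ft_force: [-7.4, 4.9, 9.7]
```

Contact made, so the stand is resting on the mat. Releasing, letting it settle, then rising.

```bash
python3 -m pendant '{"offset":[[0,0,0],[0,0,0],[0,0,0],[0,0,0],[0,0,0],[0,0,0]],"turn":[[0,0,0],[0,0,0],[0,0,0],[0,0,0],[0,0,0],[0,0,0]]}' 100 | egrep 'ft|grip'
python3 -m pendant '{"offset":[[0,-0.1,0],[0,-0.25,0],[0,-0.5,0],[0,-0.75,0],[0,-0.98,0],[0,-0.98,0]],"turn":[[0,0,0],[0,0,0],[0,0,0],[0,0,0],[0,0,0],[0,0,0]]}'
python3 - <<'E'
from h import *
for n in("scene","side"):
    p,d,P,c,r=cam(n); save(n+"1",p); np.savez(n+"1.npz",p=p,P=P)
    h=cv2.cvtColor(p,cv2.COLOR_RGB2HSV).astype(int);H,S,V=h[...,0],h[...,1],h[...,2];z=P[...,2]
    near=np.hypot(P[...,0]-.46,P[...,1]+.32)<.14
    for nm,m in(("mat",(H>105)&(H<125)&(S>150)&near),("stand",(z>.012)&(z<.095)&near),("card",(z>.055)&(z<.095)&near&(V>90)),("green",(H>35)&(H<85)&(S>60)&near&(z<.06))):
        q=P[m];
        if len(q)>10: print(n,nm,len(q),np.nanmax(q[:,2]).round(3),np.round(cv2.minAreaRect((q[:,:2]*1000).astype(np.float32))[0],1),np.round(cv2.minAreaRect((q[:,:2]*1000).astype(np.float32))[1],1),cv2.minAreaRect((q[:,:2]*1000).astype(np.float32))[2])
    # clip
    m=(H<14)&(S>140)&(z>.09)&(z<.16)&(np.hypot(P[...,0]-.468,P[...,1]-.297)<.1)
    q=P[m]; print(n,"clip",len(q),q.mean(0),q.min(0),q.max(0), np.round(np.cov(q[:,:2].T)*1e6,1).tolist())
    t=P[m&(z>.13)]; print("  top",len(t),t.mean(0),t.min(0),t.max(0))
    m=(z>.055)&(z<.078)&(np.hypot(P[...,0]-.468,P[...,1]-.297)<.07)
    q=P[m]; print(n,"rail",cv2.minAreaRect((q[:,:2]*1000).astype(np.float32)))
E
```

```text
ft_force: [1.0, -1.7, -0.3]
grip_width: 1.005
clock: 9.88
position: [0.4472, -0.3659, 0.2601]
ee_rot: [0.697, -0.124, 0.127, -0.695]
ft_force: [-0.1, 0.5, -0.5]
grip_width: 1.0
scene mat 500 0.012 [ 462.9 -314. ] [190.1 133.2] 68.693359375
scene stand 721 0.09 [ 464.1 -314.4] [162.  79.] 69.68365478515625
scene card 112 0.09 [ 465.2 -315.1] [146.1  10.5] 69.8275375366211
scene green 298 0.052 [ 468.7 -312.3] [152.1  71.2] 72.06494903564453
scene clip 251 [0.47090338 0.28737153 0.1250201 ] [0.44109458 0.27394086 0.09016822] [0.50038312 0.29820694 0.14896797] [[394.5, 18.2], [18.2, 38.4]]
  top 108 [0.47117635 0.28658449 0.13984598] [0.44109458 0.27474635 0.1303105 ] [0.50038312 0.29717333 0.14896797]
scene rail ((470.1299133300781, 298.12896728515625), (21.145687103271484, 90.02079010009766), 8.038792610168457)
side mat 2417 0.024 [ 458.7 -321.7] [198.5 138.4] 68.95283508300781
side stand 2343 0.091 [ 461.3 -320.7] [161.3  79.8] 69.7650375366211
side card 167 0.091 [ 473.7 -287.9] [85.3  4.4] 69.37370300292969
side green 1380 0.044 [ 460.7 -323.3] [155.9  77. ] 70.00605773925781
side clip 49 [0.4809215  0.27591437 0.11951246] [0.45704593 0.26722174 0.09403894] [0.49204916 0.29169947 0.14911183] [[80.8, 7.3], [7.3, 43.3]]
  top 16 [0.48870716 0.27726417 0.14098084] [0.48494357 0.26722174 0.13261354] [0.49204916 0.2899686  0.14911183]
side rail ((464.326416015625, 294.9210510253906), (20.55846405029297, 88.36163330078125), 11.536205291748047)
```

View pics/side1.png

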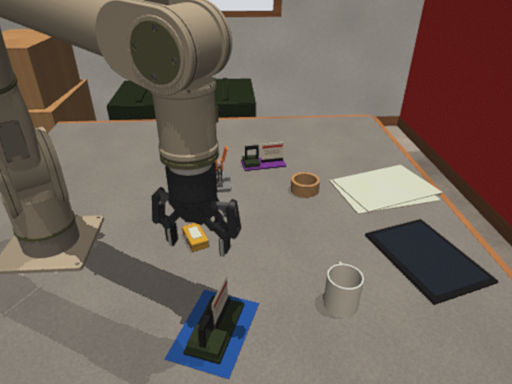

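The stand is on the mat at (0.461, -0.321), about 2 mm from the mat centre and square within 1°. Next I'll move across to the clip and look from near.

```bash
python3 -m pendant '{"offset":[[-0.1,0,0.3],[-0.2,0,0.6],[-0.3,0,0.9],[-0.33,0,1],[-0.33,0,1]],"turn":[[0,0,0],[0,0,0],[0,0,0],[0,0,0],[0,0,0]]}' >/dev/null
python3 -m pendant '{"offset":[[-0.1,0,0.3],[-0.2,0,0.6],[-0.3,0,0.9],[-0.33,0,1],[-0.33,0,1],[-0.33,0,1]],"turn":[[0,-0.2,0],[0,-0.4,0],[0,-0.52,0],[0,-0.52,0],[0,-0.52,0],[0,-0.52,0]]}' >/dev/null
python3 go.py 0.469 0.215 0.26 3.5
```

```text
now 11.35 [0.4606 0.0558 0.2544] yaw 3.02 f [-0.9 -0.   0.4] w 0.997
offset [ 0.084 -0.028  0.793] turn [-0.    -0.011 -0.006]
```

```bash
python3 -m pendant '{"offset":[[0.02,-0.03,0.25],[0.05,-0.03,0.5],[0.084,-0.03,0.793],[0.084,-0.03,0.793],[0.084,-0.03,0.793]],"turn":[[0,0,0],[0,0,0],[0,0,0],[0,0,0],[0,0,0]]}' >/dev/null
python3 w.py w4; python3 go.py 0.469 0.285 0.26 3.5
python3 - <<'E'
from h import *
s=np.load("w4.npz");P=s['P'];h=cv2.cvtColor(s['p'],cv2.COLOR_RGB2HSV).astype(int);H,S,V=h[...,0],h[...,1],h[...,2];z=P[...,2]
near=np.hypot(P[...,0]-.468,P[...,1]-.297)<.1
m=(H<16)&(S>140)&(z>.085)&(z<.16)&near
r=lambda q:cv2.minAreaRect((q[:,:2]*1000).astype(np.float32))
q=P[m];print("clip",len(q),q.min(0),q.max(0),r(q))
t=P[m&(z>.14)];print("top",r(t),t[:,2].max())
for sg in(-1,1):
    t=P[m&(z>.135)&(sg*(P[...,0]-q[:,0].mean())>0)];print(r(t),t.min(0),t.max(0))
m=(z>.065)&(z<.08)&near; print("rail",m.sum(),r(P[m]))
m=(z>.009)&(z<.018)&near; print("base",m.sum(),r(P[m]))
E
```

```text
[0.46736819 0.27877404 0.40242693] 12.025
now 12.025 [0.4698 0.2128 0.2599] yaw 2.84 f [ 0.  -0.2  0. ] w 1.005
offset [ 0.014 -0.001  0.361] turn [ 0.001 -0.015 -0.007]
clip 1296 [0.4398952  0.26942941 0.08723017] [0.49734576 0.29411169 0.14913014] ((468.6530456542969, 281.9021301269531), (57.30015182495117, 23.091293334960938), 2.009751081466675)
top ((468.65521240234375, 281.8421936035156), (57.29652404785156, 22.939926147460938), 1.9700660705566406) 0.14913013667970387
((445.2851257324219, 281.0392150878906), (10.53661060333252, 22.929279327392578), 2.0547163486480713) [0.4398952  0.26942941 0.13508887] [0.45085277 0.29260295 0.14904501]
((492.2732849121094, 282.7617492675781), (10.177523612976074, 23.274463653564453), 3.6251657009124756) [0.48657025 0.27115758 0.13515759] [0.49734576 0.29411169 0.14913014]
rail 208 ((467.989501953125, 295.73199462890625), (11.787262916564941, 88.98410034179688), 3.058316707611084)
base 2500 ((468.5794677734375, 294.9841613769531), (69.98800659179688, 110.24471282958984), 2.1497225761413574)
```

View pics/w4.png

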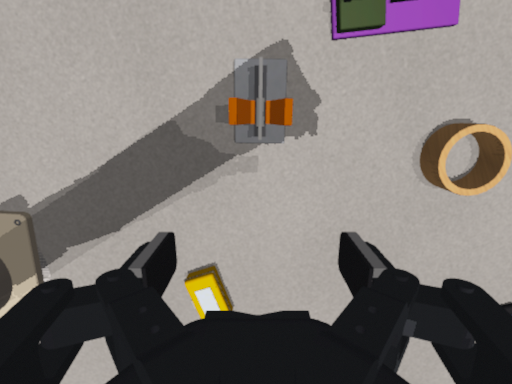

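The wrist view shows the clip's two orange handles at (240,111) and (280,111), astride the rail. That puts the clip at (0.4686, 0.2820), yaw 2.3°. Moving over it and descending.

```bash
python3 -m pendant '{"offset":[[-0.006,0,0.2],[-0.006,0,0.346],[-0.006,0,0.346],[-0.006,0,0.346]],"turn":[[0,0.01,0],[0,0.01,0],[0,0.01,0],[0,0.01,0]]}' >/dev/null
python3 go.py 0.4686 0.2820 0.115 2.3
```

```text
now 12.525 [0.466  0.2798 0.2597] yaw 2.24 f [ 0.3 -0.6 -0.6] w 0.999
offset [0.017 0.724 0.012] turn [ 0.002 -0.001 -0.007]
```

```bash
python3 -m pendant '{"offset":[[0.015,0.1,0.01],[0.017,0.25,0.012],[0.017,0.4,0.012],[0.017,0.55,0.012],[0.017,0.65,0.012],[0.017,0.724,0.012],[0.017,0.724,0.012]],"turn":[[0,0,-0.007],[0,0,-0.007],[0,0,-0.007],[0,0,-0.007],[0,0,-0.007],[0,0,-0.007],[0,0,-0.007]]}' |egrep 'posi|ft'
python3 go.py 0.4686 0.2820 0.115 2.3
python3 w.py w5
```

```text
position: [0.4685, 0.2815, 0.1144]
ft_force: [0.1, 0.6, 0.7]
now 13.4 [0.4685 0.2815 0.1144] yaw 2.21 f [0.1 0.6 0.7] w 1.001
offset [ 0.001 -0.003  0.002] turn [ 0.003 -0.002 -0.001]
[0.46620173 0.34733099 0.25684272] 13.45
```

View pics/w5.png

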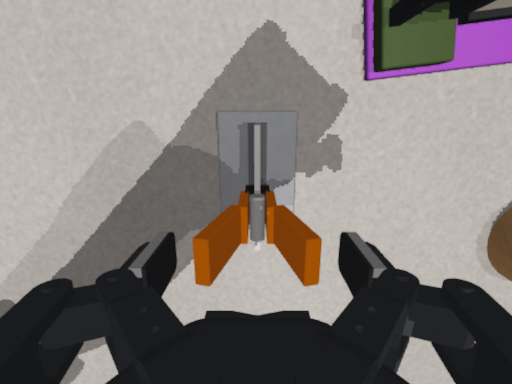

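The handles, at (220,245) and (298,245), sit centred between the pads. Pinching.

```bash
python3 -m pendant '{"offset":[[0,0,0],[0,0,0],[0,0,0],[0,0,0],[0,0,0],[0,0,0],[0,0,0],[0,0,0],[0,0,0],[0,0,0]],"turn":[[0,0,0],[0,0,0],[0,0,0],[0,0,0],[0,0,0],[0,0,0],[0,0,0],[0,0,0],[0,0,0],[0,0,0]]}' 0 50
python3 w.py w6
```

```text
clock: 14.7
position: [0.4695, 0.2835, 0.1182]
ee_rot: [0.707, 0.015, -0.013, -0.707]
ft_force: [-5.4, -2.1, 22.3]
grip_width: 0.305
[0.46659705 0.34903624 0.26078257] 14.75
```

View pics/w6.png

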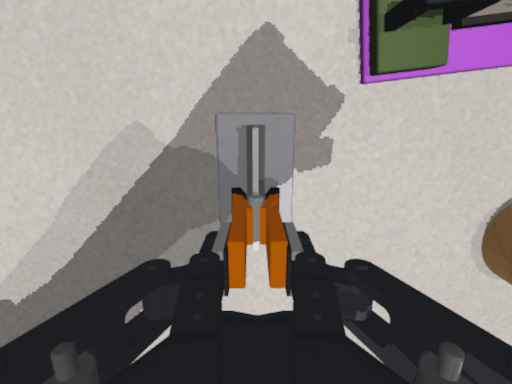

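Width is about 26 mm and the handles are parallel, so the clip is fully open. Lifting straight up.

```bash
python3 -m pendant '{"offset":[[0,-0.05,0],[0,-0.12,0],[0,-0.25,0],[0,-0.4,0],[0,-0.55,0],[0,-0.65,0],[0,-0.65,0]],"turn":[[0,0,0],[0,0,0],[0,0,0],[0,0,0],[0,0,0],[0,0,0],[0,0,0]]}'
python3 w.py w7; python3 go.py 0.4737 -0.2879 0.25 -20.5
python3 - <<'E'
from h import *
o=manip.get_obs();M=R.from_quat(o["ee_rot"]).as_matrix()
s=np.load("w7.npz");h=cv2.cvtColor(s['p'],cv2.COLOR_RGB2HSV).astype(int);T=(s['P']-o["position"])@M
m=(h[...,0]<16)&(h[...,1]>140)&(abs(T[...,0])<.04)&(abs(T[...,2])<.04)&(abs(T[...,1])<.1)
q=T[m];print("clip tool frame",len(q),q.min(0),q.max(0))
for sg in(-1,1):
    k=q[sg*q[:,0]>0];print(np.percentile(k,[2,50,98],axis=0).round(4).tolist())
for y0 in np.arange(-.035,.07,.01):
    k=q[(q[:,1]>=y0)&(q[:,1]<y0+.01)]
    if len(k):print(round(y0,3),len(k),k.min(0).round(4),k.max(0).round(4))
E
```

```text
clock: 15.62
position: [0.4696, 0.2839, 0.2494]
ee_rot: [-0.707, -0.016, 0.012, 0.707]
ft_force: [1.3, -0.7, -0.9]
grip_width: 0.3
[0.46638124 0.34929587 0.39201343] 15.675
now 15.675 [0.4692 0.2835 0.2481] yaw 2.24 f [-1.2 -0.4 -1.3] w 0.304
offset [-0.089 -0.009 -2.856] turn [-0.     0.505  0.004]
clip tool frame 3605 [-0.01913467 -0.03889455 -0.01234237] [0.01651965 0.06224911 0.01253781]
[[-0.0157, -0.0353, -0.0105], [-0.0086, -0.0278, 0.0081], [-0.003, 0.0438, 0.0119]]
[[0.003, -0.0347, -0.0103], [0.009, -0.026, 0.0074], [0.0143, 0.0403, 0.0119]]
-0.035 1810 [-0.0136 -0.035  -0.012 ] [ 0.014  -0.025   0.0125]
-0.025 315 [-0.0137 -0.025  -0.0098] [ 0.0145 -0.015   0.0124]
-0.015 228 [-0.0138 -0.015  -0.0093] [ 0.0145 -0.0051  0.0119]
-0.005 206 [-0.0133 -0.005  -0.009 ] [0.0134 0.0047 0.0119]
0.005 598 [-0.0133  0.0052 -0.0123] [0.0134 0.015  0.0118]
0.015 106 [-0.0112  0.015   0.0081] [0.0129 0.0246 0.0116]
0.025 125 [-0.0139  0.0251  0.005 ] [0.0144 0.0349 0.0115]
0.035 136 [-0.017   0.035   0.0005] [0.0165 0.045  0.0114]
0.045 27 [-0.0172  0.0451 -0.0045] [0.0165 0.0548 0.011 ]
0.055 2 [-0.0191  0.0592  0.0059] [-0.018   0.0622  0.0076]
```

View pics/w7.png

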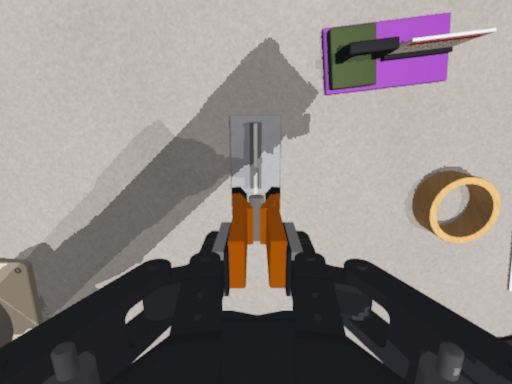

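The clip is free of the rail, held open and centred in the tool (x offset within 1 mm). Carrying it over to the card.

```bash
python3 -m pendant '{"offset":[[-0.01,0,-0.1],[-0.02,0,-0.3],[-0.03,0,-0.55],[-0.03,0,-0.8],[-0.03,0,-0.95],[-0.03,0,-0.95]],"turn":[[0,0,0],[0,0,0],[0,0,0],[0,0,0],[0,0,0],[0,0,0]]}' >/dev/null
python3 -m pendant '{"offset":[[-0.01,0,-0.1],[-0.02,0,-0.3],[-0.03,0,-0.55],[-0.03,0,-0.8],[-0.03,0,-0.95],[-0.03,0,-0.95]],"turn":[[0,0.05,0],[0,0.15,0],[0,0.3,0],[0,0.42,0],[0,0.505,0],[0,0.505,0]]}' | egrep 'posi|grip'
python3 go.py 0.4732 -0.2884 0.25 -20.5
```

```text
position: [0.4705, -0.1016, 0.2463]
grip_width: 0.303
now 17.175 [ 0.4705 -0.1016  0.2463] yaw -21.01 f [-0.1  0.3 -1. ] w 0.303
offset [ 0.347 -0.018 -0.867] turn [ 0.    -0.011  0.001]
```

```bash
python3 -m pendant '{"offset":[[0.04,0,-0.1],[0.12,0,-0.3],[0.22,0,-0.55],[0.3,0,-0.75],[0.347,0,-0.867],[0.347,0,-0.867],[0.347,0,-0.867]],"turn":[[0,-0.01,0],[0,-0.01,0],[0,-0.01,0],[0,-0.01,0],[0,-0.01,0],[0,-0.01,0],[0,-0.01,0]]}' >/dev/null
python3 go.py 0.4732 -0.2884 0.14 -20.5;python3 w.py w8
python3 - <<'E'
from h import *
s=np.load("w8.npz");P=s['P'];im=s['p'];z=P[...,2]
near=np.hypot(P[...,0]-.46,P[...,1]+.32)<.14
for nm,m in(("card",(z>.075)&(z<.095)&near&(im.min(-1)>110)),("all80",(z>.078)&(z<.095)&near)):
    k,l,st,_=cv2.connectedComponentsWithStats(m.astype(np.uint8))
    for i in range(1,k):
        if st[i,4]>30:q=P[l==i];r=cv2.minAreaRect((q[:,:2]*1000).astype(np.float32));print(nm,st[i],r,q[:,2].max())
E
```

```text
now 18.05 [ 0.4739 -0.2862  0.2464] yaw -20.4 f [ 0.3  0.6 -0.5] w 0.3
offset [ 0.     0.532 -0.012] turn [-0.001  0.002  0.001]
[ 0.49735243 -0.22495017  0.3890775 ] 18.1
card [257 140   3  55 136] ((478.2187805175781, -280.1510009765625), (63.27837371826172, 2.37052321434021), 69.69597625732422) 0.08994655724258599
all80 [257 140   3  55 163] ((478.2187805175781, -280.1510009765625), (63.27837371826172, 2.37052321434021), 69.69597625732422) 0.08994655724258599
all80 [253 242  10  18 164] ((441.9354553222656, -376.07769775390625), (24.27214813232422, 11.22502326965332), 69.60276794433594) 0.0868873811907116
```

View pics/w8.png

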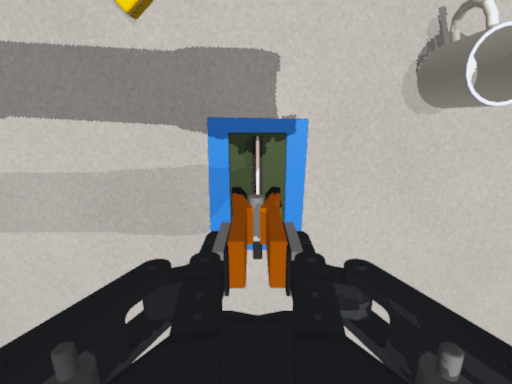

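The wrist view shows the card edge as a line at column 258 (rows 137–195), centred under the open clip at column 257. The refined target is (0.4745, -0.2895). Descending in steps.

```bash
python3 -m pendant '{"offset":[[0.005,0.08,-0.015],[0.009,0.18,-0.015],[0.009,0.24,-0.015],[0.009,0.24,-0.015],[0.009,0.24,-0.015]],"turn":[[0,0,0],[0,0,0],[0,0,0],[0,0,0],[0,0,0]]}' >/dev/null
python3 go.py 0.4745 -0.2895 0.14 -20.5
python3 - <<'E'
from h import *
p,d,P,c,r=cam("side"); save("side2",cv2.resize(p[200:384,140:300],None,fx=4,fy=4)[:600]); np.savez("side2.npz",p=p,P=P)
h=cv2.cvtColor(p,cv2.COLOR_RGB2HSV).astype(int)
m=(h[...,0]<16)&(h[...,1]>140)&(np.hypot(P[...,0]-.4745,P[...,1]+.2895)<.06)&(P[...,2]>.07)
q=P[m];print(len(q),q.min(0),q.max(0))
E
```

```text
now 18.725 [ 0.4748 -0.2897  0.1991] yaw -20.39 f [-0.1 -0.3 -1. ] w 0.301
offset [-0.002  0.295  0.   ] turn [-0.     0.003  0.002]
434 [ 0.45449875 -0.32466712  0.07093375] [ 0.49093012 -0.25979437  0.23514258]
```

View pics/side2.png

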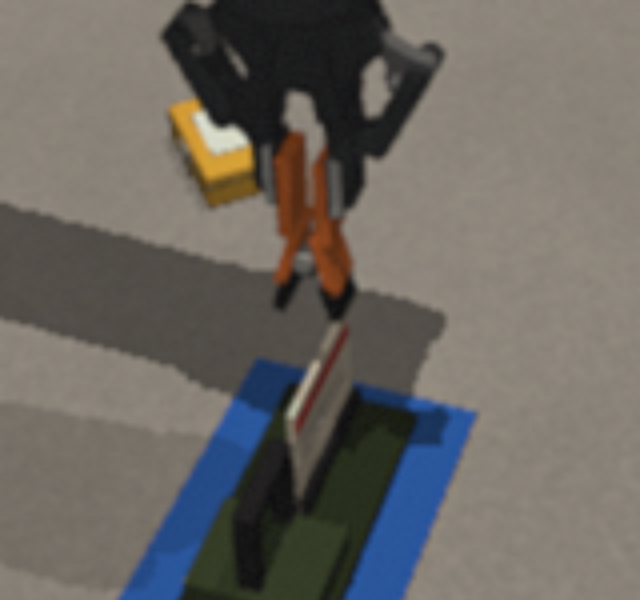

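```bash
python3 - <<'E'
from h import *
s=np.load("side2.npz");P=s['P'];p=s['p']
near=np.hypot(P[...,0]-.4745,P[...,1]+.2895)<.04
m=near&(P[...,2]>.11)&(P[...,2]<.16)
m[:, :200]=0
n=np.array([np.cos(np.radians(-20.5)),np.sin(np.radians(-20.5))]); c=np.array([.4745,-.2895])
vv,uu=np.nonzero(m)
for z0 in np.arange(.11,.16,.005):
    q=P[m&(P[...,2]>=z0)&(P[...,2]<z0+.005)]
    if len(q): a=(q[:,:2]-c)@n; print(z0.round(3),len(q),a.min().round(4),a.max().round(4))
h=cv2.cvtColor(p,cv2.COLOR_RGB2HSV).astype(int)
q=P[(h[...,0]<16)&(h[...,1]>140)&near&(P[...,2]>.11)]; print("orange z",np.percentile(q[:,2],[0,1,5,95,99,100]).round(4))
print(P[275:284,226,:].round(3).tolist())
E
```

```text
0.13 9 -0.0188 0.0173
0.135 27 -0.018 0.0179
0.14 30 -0.0174 0.0167
0.145 19 -0.0173 0.016
0.15 34 -0.0167 0.0164
0.155 29 -0.017 0.0165
orange z [0.1438 0.1467 0.1543 0.2319 0.2329 0.2351]
[[0.488, -0.298, 0.138], [0.488, -0.3, 0.137], [0.488, -0.302, 0.137], [0.488, -0.304, 0.136], [0.487, -0.254, 0.083], [0.486, -0.255, 0.081], [0.486, -0.257, 0.08], [0.486, -0.257, 0.077], [0.486, -0.258, 0.075]]
```

Jaw tips measure 66 mm below the TCP, symmetric about the card plane (±18 mm outer), which matches my model. Final descent to TCP z = 0.140 puts the tips 15 mm below the card edge.

```bash
python3 -m pendant '{"offset":[[-0.002,0.04,0],[-0.002,0.09,0],[-0.002,0.14,0],[-0.002,0.19,0],[-0.002,0.24,0],[-0.002,0.28,0],[-0.002,0.295,0],[-0.002,0.295,0],[-0.002,0.295,0]],"turn":[[0,0,0],[0,0,0],[0,0,0],[0,0,0],[0,0,0],[0,0,0],[0,0,0],[0,0,0],[0,0,0]]}'
python3 go.py 0.4745 -0.2895 0.14 -20.5
python3 - <<'E'
from h import *
a=cam("side");b=cam("scene");im=np.hstack([cv2.resize(a[0][215:365,155:275],(400,500),interpolation=cv2.INTER_CUBIC),cv2.resize(b[0][80:205,130:230],(400,500),interpolation=cv2.INTER_CUBIC)]);save("fin",im)
P=a[2]; n=np.array([np.cos(np.radians(-20.5)),np.sin(np.radians(-20.5))]); c=np.array([.4745,-.2895]); t=np.array([-n[1],n[0]])
A=(P[...,:2]-c)@n;B=(P[...,:2]-c)@t
m=(abs(B)<.02)&(abs(A)<.03)&(P[...,2]>.066)&(P[...,2]<.12)
for z0 in np.arange(.066,.12,.006):
    k=m&(P[...,2]>=z0)&(P[...,2]<z0+.006)
    print(z0.round(3),k.sum(),np.sort((A[k]*1000).round(0))[:40].tolist())
st=a[2][(P[...,2]>.012)&(P[...,2]<.06)&(np.hypot(P[...,0]-.46,P[...,1]+.32)<.12)]
print(cv2.minAreaRect((st[:,:2]*1000).astype(np.float32)))
E
```

```text
clock: 19.9
position: [0.4749, -0.2898, 0.1406]
ee_rot: [0.696, -0.124, 0.126, -0.696]
ft_force: [-0.5, 0.2, -0.9]
grip_width: 0.304
now 19.9 [ 0.4749 -0.2898  0.1406] yaw -20.39 f [-0.5  0.2 -0.9] w 0.304
offset [-0.002  0.003  0.001] turn [0.    0.002 0.003]
0.066 10 [-1.0, -1.0, -1.0, -1.0, -1.0, -1.0, -0.0, -0.0, -0.0, 1.0]
0.072 27 [-19.0, -17.0, -17.0, -15.0, -14.0, -13.0, -13.0, -12.0, -1.0, -1.0, -1.0, -1.0, -1.0, -0.0, -0.0, -0.0, -0.0, 10.0, 12.0, 13.0, 16.0, 17.0, 17.0, 17.0, 18.0, 18.0, 18.0]
0.078 38 [-19.0, -17.0, -15.0, -15.0, -13.0, -13.0, -11.0, -1.0, -1.0, -1.0, -1.0, -0.0, -0.0, -0.0, -0.0, -0.0, -0.0, 10.0, 12.0, 15.0, 15.0, 15.0, 15.0, 15.0, 15.0, 16.0, 16.0, 16.0, 16.0, 16.0, 16.0, 16.0, 17.0, 17.0, 17.0, 17.0, 17.0, 18.0]
0.084 39 [-17.0, -16.0, -14.0, -12.0, -10.0, -10.0, -4.0, -3.0, -3.0, -3.0, -2.0, -2.0, -1.0, -1.0, -1.0, -1.0, -1.0, -1.0, -1.0, -0.0, -0.0, -0.0, -0.0, 8.0, 8.0, 10.0, 10.0, 11.0, 13.0, 13.0, 14.0, 14.0, 14.0, 15.0, 15.0, 15.0, 15.0, 15.0, 16.0]
0.09 32 [-16.0, -14.0, -14.0, -14.0, -12.0, -12.0, -11.0, -11.0, -11.0, -10.0, -9.0, -9.0, -9.0, 
[... 386 characters left out ...]
, 3.0, 3.0, 3.0, 7.0, 9.0, 11.0, 11.0, 12.0, 12.0, 13.0, 13.0, 13.0, 13.0, 13.0, 13.0, 13.0, 13.0, 13.0, 14.0, 14.0, 14.0, 14.0, 14.0]
0.108 44 [-13.0, -13.0, -11.0, -10.0, -8.0, -8.0, -8.0, -7.0, -7.0, -6.0, -5.0, -5.0, -3.0, -2.0, -1.0, -1.0, 1.0, 1.0, 3.0, 7.0, 8.0, 9.0, 9.0, 10.0, 10.0, 10.0, 10.0, 10.0, 11.0, 11.0, 11.0, 11.0, 11.0, 11.0, 11.0, 12.0, 12.0, 12.0, 12.0, 12.0]
0.114 36 [-10.0, -10.0, -8.0, -8.0, -6.0, -6.0, -6.0, -5.0, -4.0, -4.0, -4.0, -4.0, -3.0, -2.0, -2.0, -2.0, -1.0, -1.0, -0.0, 0.0, 2.0, 3.0, 3.0, 3.0, 4.0, 5.0, 5.0, 5.0, 7.0, 10.0, 10.0, 10.0, 10.0, 10.0, 10.0, 11.0]
((461.2818603515625, -320.90826416015625), (160.5347137451172, 79.80928802490234), 69.5794906616211)
```

View pics/fin.png

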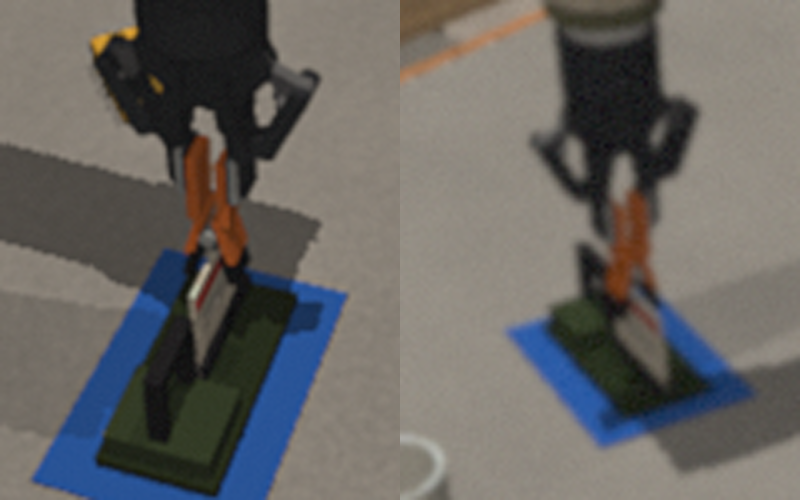

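Both views show the jaws straddling the card, with the card in the middle of the gap. The stand hasn't moved and nothing is in contact. Handing in.

```bash
python3 -c "
from workcell import manip; print(manip.hand_in()); print(manip.get_obs()['clock'])"
```

```text
the job is handed in; nothing more can be done
None
the job is handed in; nothing more can be done
```

I placed the stand on the mat and let go, then lifted the clip off its rail. I handed in at about 20 s with the clip held open over the card; no verdict was reported.

What the last checks showed:
- **Stand:** its centre was at about (0.461, -0.321), roughly 1–2 mm from the mat centre and square to within about 1°. It did not move while the clip came down.
- **Clip:** it was gripped at a measured 26 mm, against the 28 mm stated at the stop, with the handles parallel. I did not measure the lever angles directly.
- **Jaws:** they sat evenly on both sides, with inner faces about ±10–12 mm from the card's mid-plane. The tips were about 15 mm below the card's top edge, and the card stayed about 10 mm below the clip's block by my geometry.
- **Contact:** the force reading showed only the clip's weight, about 1 N.
- **Tape, mug and tin:** I kept all moves clear of them but did not measure them again at the end.

No checks failed. The two fixed cameras put the mat 3–5 mm apart, so I used the side and wrist views, which agreed to about 2 mm.

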